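# Hold the inspection lamp on the cleaned wheel

## Robot

A 6-joint arm with a two-finger parallel gripper is mounted at the origin on the work surface. World frame = base frame: x ahead of the robot, y to its left, z up, the work surface at z = 0. Lengths are in m, angles in rad, forces in N, time in s.
With the tool pointing down it reaches from about 0.375 to 0.975 m from the base axis. Payload 3.8 kg.
Tool frame: the origin (TCP) lies midway between the tips of the shut fingers; the grasp point (between the pads) lies 19 mm behind it; z points along the fingers, y is the line along which they close (so a half turn about z gives the same grasp; the last joint's range is limited). The gripper opens to 85 mm and grips with 20 to 120 N. Pads are 22 mm wide; open, the fingers measure 114 mm over their backs; the gripper's body (76 mm by 85 mm) begins 54 mm behind the grasp point. The pads swing forward as they close: fully open they stand 13 mm farther back than shut.
Start: joints at [1.193, 0.264, 1.604, -0, 1.274, -0.037], TCP at [0.226, 0.636, 0.231] pointing down, gripper open.
Joint ranges: [-2.63, 2.63], [-0.94, 2.18], [0.31, 2.57], [-1.31, 4.45], [0, 2.66], [-2.55, 2.55]. Speed limits (rad/s): [2.57, 2.57, 3.14, 3.14, 3.14, 3.14].

## Interface

Orientations are given as a rotation vector (axis times angle).
In Python, from workcell import * gives the robot as it stands. The module is installed in compiled form; this text tells all that it offers.
- The arm moves only by the tool apply_moves, never from a script. Its arguments are lists of equal length, an entry for each row: "fingers": the opening, from 0 (shut) to 1 (fully open); "travel": the shift along the tool's x, y, z normalised to -1 to 1, where 1 is 0.05 m, a list of three; "rotation": the turn, a rotation vector about the tool's x, y, z normalised to -1 to 1, where 1 is 6 degrees, a list of three. In form: {"fingers": [fingers, ...], "travel": [[dx, dy, dz], ...], "rotation": [[ax, ay, az], ...]}. A call has 1 to 12 rows; each row shifts and turns the commanded pose from where the row before left it, along the tool's axes as they then stand; what a row does not reach is not made up. A row lasts 1/10 s, in which the tool goes at most 50 mm and 8.59 degrees, less where a joint would pass 70% of its speed; a pose out of reach is approached as far as the arm can. A call with a number of a shift or a turn outside -1 to 1 is refused whole. A call with a gripper value outside its range is refused whole. The fingers move at their own pace and stop on an object; "newtons" is the grip in N (left out, the last holds). Time passes only in rows, so rows that do not move let the fingers close. It gives the time, the measured TCP pose, the force, the opening and the grip force at its end, in the units of the state.
- read_state(): the state, without advancing time (a new reading comes with each control period).
- read_camera(name): name is "scene" or "top" or "wrist"; returns a dict with "image" (384x512x3 uint8, red, green, blue), "fx", "fy", "cx", "cy" (pixels), "extrinsics" (4x4, takes a point from world to camera coordinates). Camera axes: x right, y down, z forward; pixel columns grow to the right and rows downward; lengths in m; the calibration is good to about 2 mm. A picture is of the moment at which its call begins. There is no depth.
- finish_job(): hands the job in; it is judged then, once.
Trained networks look in the newest picture that a camera, given by its name, has taken for a name from the list of things; names that differ only in an ending like _2 or _b are one class to them, and where a whole thing is asked for, a point or a joint stands for the part that bears it (a point fixed in the world has none). Each returns a list of dicts, best first, with "p" (0 to 1); they miss things now and then, are a little off and sometimes report something else, mostly with a low value. They report only what shows in the picture. A call takes as long as a camera call. They do not tell look-alikes from the thing itself.
- regions_of(camera, name): "mask" (384x512 bool, what is visible of it) and "bbox" ([left, top, width, height] in pixels, round what is visible of it).
- tip_of(camera, name): "location" ([column, row] in pixels: a listed point, or the origin of a listed thing).
The state is a dict: "time": time; "q": joint angles; "joint_vel": joint speeds; "joint_torque": joint torques, N m; "tool_pos": TCP position; "tcp_rot": TCP orientation; "wrist_force": force on the tool from outside, world axes, zero at the start; "torque": the same for the moment, N m; "width": opening from 0.0 (shut) to 1.0 (fully open); "grip_force": force on a finger pad.
Only numpy, scipy, OpenCV 4.12 (cv2) and the standard library are available. Lean on these libraries where they do the work, as an engineer would, in place of code of your own. Each camera call takes 0.05 s, during which the arm holds its last target. There are 200 camera calls.

## Task

Free the cordless inspection lamp by turning the clamp knob beside it about a quarter turn anticlockwise, so that the clamp arm swings well clear while the lamp still stands in its cup, then draw the lamp up out of the cup and tilt it to about 45 degrees so that its lens looks slantwise down at the hub nut of the big black wheel from about 12 cm away. Finish while still holding the lamp there, raised and steady in the gripper, with the clamp left open. Do not touch the wheel with the lamp and leave the other things on the bench where they are.

Things in the scene. Friction and masses are not known exactly. Their poses are not given: they have to be found in the camera images.
- holder: Lamp holder fixed on the bench: grey base plate 80 x 210 x 10 mm (x, y, z of its frame), origin at the centre of its underside, z up. At y = +55 mm of its frame a dark steel cup (outside 62 mm across, inside 54 mm, rim 50 mm above the bench); at y = -55 mm a steel post 26 mm across that carries the clamp. Its yaw varies by about half a radian either way.
- cup_floor (a point): Centre of the inner floor of the holder's cup, 10 mm above the bench, where the lens rests; frame parallel to the holder's.
- clamp (a joint): Angle of the swing clamp on the holder's post. 0 = its arm points along the holder's +y, over the lamp's shoulder, and locks the lamp in (starts within 0.12 rad of this); grows anticlockwise seen from above as it opens, arm along the holder's -x at 1.57. Stops at -0.1 and 1.65. The arm clears the lamp from about 0.5 rad. Friction about 0.06 N m; stays where left.
- clamp_tip (a point): Free end of the clamp's arm, a flat steel bar 22 mm wide and 6 mm thick, 92 mm from the turning axis; its underside is 57.5 mm above the bench, 2.5 mm above the lamp's shoulder.
- knob_grip (a point): Middle of the clamp's black bar grip, on the vertical turning axis, 112.5 mm above the bench, 110 mm from the lamp's axis. The bar is 54 mm long (along the arm; y of this frame), 16 mm thick (x) and 30 mm high, 15 mm above and below this point; the arm lies 49 mm under this point. The frame turns with the knob.
- lamp: Cordless inspection lamp, a loose rigid torch of black plastic, about 240 g (varies), 175 mm long; origin at the centre of its lens face, z along its axis from lens to tail. It starts upright, lens down in the cup. Lens head 50 mm across from 0 to 45 mm, then a straight round grip 32 mm across from 45 mm to the tail at 175 mm. Its centre of mass is about 70 mm from the lens.
- lens (a point): Centre of the lamp's lens face (the lamp's origin).
- beam (a point): Point on the lamp's axis 120 mm out in front of the lens: where the lamp is looking.
- wheel: Big black wheel lying flat, fixed on the bench, 180 mm across and 85 mm high, with a steel hub washer 60 mm across and a hexagon nut 36 mm across flats on top in its centre; origin at the centre of its underside.
- hub (a point): Top centre of the wheel's hub nut, 100 mm above the bench.
- caster: Bystander: small loose black caster wheel lying flat, 64 mm across, 32 mm high; origin at the centre of its underside.
- wrench: Bystander: loose wrench lying on the bench; origin at the middle of its underside.
- bearing: Bystander: loose steel bearing ring, 52 mm across, 16 mm high; origin at the centre of its underside.
- cleaner: Bystander: loose white plastic bottle, 60 mm across, 170 mm high; origin at the centre of its underside.
- tin: Bystander: loose steel can, 74 mm across, 90 mm high; origin at the centre of its underside.
- brush: Bystander: loose brush lying on the bench; origin at the middle of its underside.
Mind the look-alikes: they are no part of the job. There is more than one size of the lamp; the one meant has the size given above. Leave any red look-alike of the holder alone.

How it is judged:
By the outcome, as a careful person would: the job done as asked, in the order asked, and still so for the second after the job is handed in, while the arm keeps its last pose, push and grip.
It also fails if it takes over 54 s, if anything falls off the work surface, if the arm or the gripper's body presses on something with over 40 N, if the wrist force passes 120 N, or if a joint passes its speed limit or range.

## Working session

There is one attempt and no reset: what is moved stays moved. The work goes in short steps, Python scripts to look and compute and a tool call to move; the robot and the scene stay as the last step left them, time stands still between calls to the robot, and variables do not carry over. Pictures are saved under pics/ and viewed, at most 10 in all, crops included, and the job is handed in when it is done.

Besides the shell and the picture viewer there is one more tool, called after "Call:" by a JSON object that holds its "method" and its "body", one argument or row to a line. apply_moves: Moves the arm, as the interface text tells. Scaled input: -1 to 1 covers 0.05 m each way for a shift and 6 degrees each way for a turn. Its arguments: {"type":"object","properties":{"fingers":{"type":"array","items":{"type":"number"}},"travel":{"type":"array","items":{"type":"array","items":{"type":"number"}}},"rotation":{"type":"array","items":{"type":"array","items":{"type":"number"}}},"newtons":{"type":"number"}},"required":["fingers","travel","rotation"]}

```bash
mkdir -p pics
cat > h.py <<'E'
from workcell import *
import numpy as np, cv2
from scipy.spatial.transform import Rotation as R
def ray(c,px):
    E=c["extrinsics"];d=np.array([(px[0]-c["cx"])/c["fx"],(px[1]-c["cy"])/c["fy"],1.])
    Rm=E[:3,:3];return -Rm.T@E[:3,3],Rm.T@d
def atz(c,px,z):
    o,d=ray(c,px);return o+d*(z-o[2])/d[2]
def proj(c,p):
    q=c["extrinsics"]@np.append(p,1);return np.array([c["fx"]*q[0]/q[2]+c["cx"],c["fy"]*q[1]/q[2]+c["cy"]])
E
python3 - <<'E'
from h import *
s=read_state();print({k:np.round(v,3) for k,v in s.items()})
Z=dict(holder=0,cup_floor=.01,clamp_tip=.06,knob_grip=.1125,lamp=.01,wheel=0,hub=.1,caster=0,tin=0,cleaner=0,bearing=0,wrench=0,brush=0)
for n in ["top","scene"]:
    c=read_camera(n);cv2.imwrite(f"pics/{n}0.png",c["image"][:,:,::-1])
    print(n,"cam",np.round(ray(c,(256,192))[0],2),c["fx"])
    for k,z in Z.items():
        print(k,[(np.round(t["location"]).tolist(),round(t["p"],2),np.round(atz(c,t["location"],z)[:2],3).tolist()) for t in tip_of(n,k) if t["p"]>.2])
E
```

```text
{'time': np.float64(0.0), 'q': array([ 1.193,  0.265,  1.605, -0.   ,  1.274, -0.037]), 'joint_vel': array([ 0.002, -0.   ,  0.   ,  0.001,  0.   , -0.   ]), 'joint_torque': array([-0.0000e+00, -5.1509e+01, -3.6732e+01, -0.0000e+00,  1.3000e-02,
       -0.0000e+00]), 'tool_pos': array([0.225, 0.635, 0.23 ]), 'tcp_rot': array([-5.330e-01, -3.096e+00,  3.000e-03]), 'wrist_force': array([0.142, 0.778, 0.105]), 'torque': array([-0.007,  0.01 , -0.003]), 'grip_force': np.float64(0.0), 'width': np.float64(0.998)}
top cam [ 0.36 -0.01  1.25] 427.10839188196644
holder [([187.0, 196.0], 0.87, [0.528, 0.219]), ([174.0, 270.0], 0.74, [0.311, 0.252])]
cup_floor [([170.0, 198.0], 0.74, [0.52, 0.266])]
clamp_tip [([154.0, 276.0], 0.78, [0.3, 0.294]), ([173.0, 195.0], 0.61, [0.521, 0.246])]
knob_grip [([184.0, 268.0], 0.79, [0.322, 0.201]), ([198.0, 188.0], 0.55, [0.533, 0.168]), ([332.0, 162.0], 0.53, [0.604, -0.195])]
lamp [([134.0, 204.0], 0.78, [0.503, 0.372]), ([420.0, 175.0], 0.65, [0.586, -0.469]), ([168.0, 198.0], 0.61, [0.52, 0.271])]
wheel [([328.0, 169.0], 0.59, [0.605, -0.201])]
hub [([
[... 732 characters left out ...]
327.0, 113.0], 0.74, [0.319, 0.212]), ([315.0, 176.0], 0.56, [0.536, 0.161])]
lamp [([350.0, 192.0], 0.84, [0.513, 0.271]), ([75.0, 215.0], 0.66, [0.591, -0.467]), ([391.0, 190.0], 0.59, [0.505, 0.386])]
wheel [([175.0, 226.0], 0.61, [0.617, -0.198])]
hub [([170.0, 205.0], 0.78, [0.613, -0.196])]
caster [([253.0, 238.0], 0.91, [0.653, 0.008])]
tin [([74.0, 211.0], 0.76, [0.573, -0.478])]
cleaner [([420.0, 189.0], 0.97, [0.497, 0.47]), ([314.0, 177.0], 0.69, [0.456, 0.18]), ([349.0, 193.0], 0.34, [0.51, 0.272])]
bearing [([256.0, 162.0], 0.78, [0.404, 0.015])]
wrench [([148.0, 136.0], 0.52, [0.309, -0.316]), ([178.0, 223.0], 0.41, [0.61, -0.192])]
brush [([260.0, 293.0], 0.7, [0.797, 0.025])]
```

Run:
```python
import cv2
for n,(x0,x1,y0,y1) in dict(top=(90,290,90,290),scene=(230,450,80,260)).items():
    a=cv2.imread(f"pics/{n}0.png");cv2.imwrite(f"pics/{n}0c.png",cv2.resize(a[y0:y1,x0:x1],None,fx=3,fy=3,interpolation=2)[:600,:800])
```

```text
(no output)
```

View pics/top0.png

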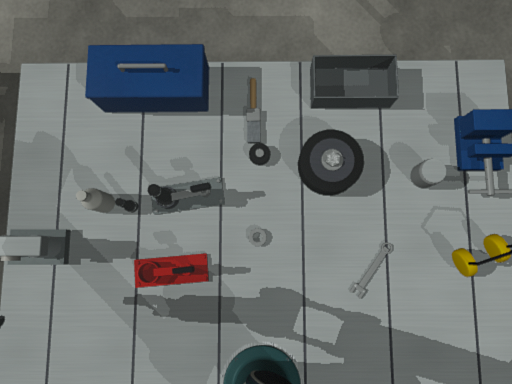

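View pics/scene0c.png

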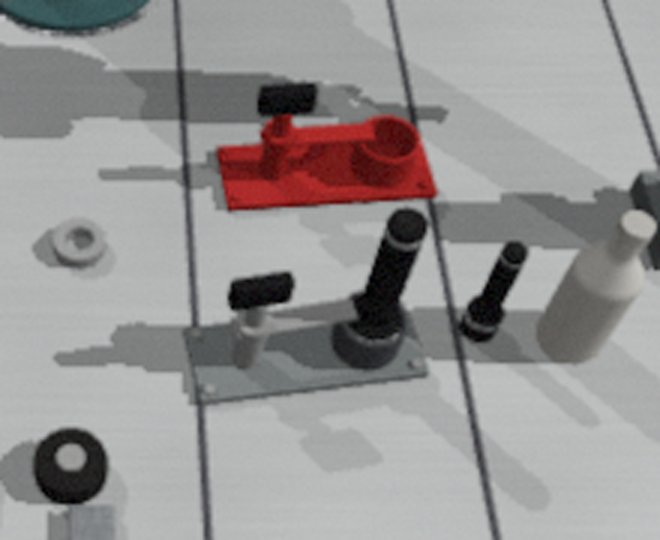

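View pics/top0c.png

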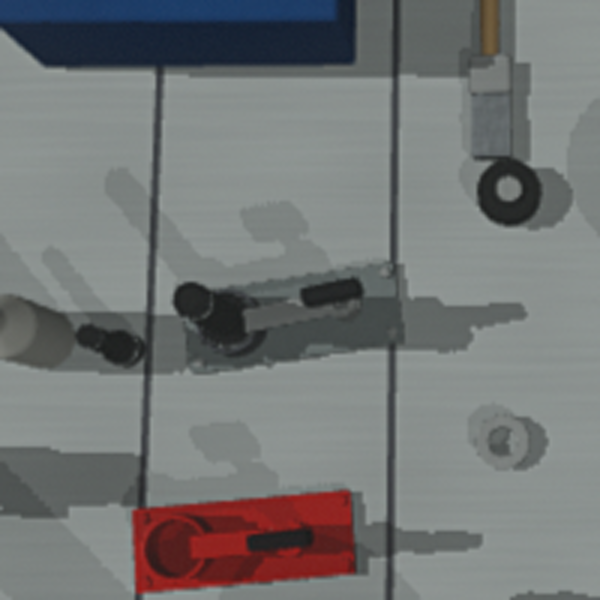

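The top view shows the meant lamp in the grey holder, with its lens at about (168,198), its tail at (154,190) and the knob at (200,187). There are two look-alikes: a smaller lamp at (134,204), which is too short and stands free, and the red holder at (174,270), which is excluded. The wheel is at (333,160). The enlarged crop confirms that the big lamp is in the grey holder under the clamp arm.

```bash
cat >> h.py <<'E'
def tri(obs):
    A=np.zeros((3,3));b=np.zeros(3)
    for c,px in obs:
        o,d=ray(c,px);d=d/np.linalg.norm(d);M=np.eye(3)-np.outer(d,d);A+=M;b+=M@o
    return np.linalg.solve(A,b)
E
python3 - <<'E'
from h import *
from scipy.optimize import least_squares
C={n:read_camera(n) for n in("top","scene")}
# dark knob blobs in a window, centroid
cen={}
for n,(x0,x1,y0,y1) in dict(top=(187,215,178,196),scene=(303,332,168,187)).items():
    g=C[n]["image"].max(2);m=np.zeros_like(g);m[y0:y1,x0:x1]=(g[y0:y1,x0:x1]<45)
    k,l,st,ce=cv2.connectedComponentsWithStats(m);i=1+np.argmax(st[1:,4]);cen[n]=ce[i]
    ys,xs=np.where(l==i);r=cv2.minAreaRect(np.c_[xs,ys].astype(np.float32));print(n,ce[i],st[i],r)
print("knob tri",tri([(C[n],cen[n]) for n in C]))
for n in C: print(n,atz(C[n],cen[n],.115))
tail={"top":(154.3,190.3),"scene":(366,155)}
print("tail tri",tri([(C[n],tail[n]) for n in C]),[atz(C[n],tail[n],.185)[:2] for n in C])
for n in C:
    for k in("lamp","holder"):
        for m in regions_of(n,k)[:3]: print(n,k,m["bbox"],round(m["p"],2))
for k in("hub","knob_grip","cup_floor","clamp_tip"):
    T={n:tip_of(n,k) for n in C}
    for n in C: print(k,n,[(np.round(t["location"],1).tolist(),round(t["p"],2)) for t in T[n][:2]])
# hub nut centre via steel washer
E
```

```text
top [200.1092437  187.07563025] [191 183  20   9 119] ((200.2115478515625, 187.0576934814453), (6.079599857330322, 19.21938133239746), 78.69007110595703)
scene [316.3442623  176.83060109] [306 171  21  12 183] ((316.2196960449219, 176.927734375), (9.351518630981445, 20.83183479309082), 81.25383758544922)
knob tri [0.53626536 0.16394237 0.11175551]
top [0.53566349 0.16197434 0.115     ]
scene [0.53846241 0.16480768 0.115     ]
tail tri [0.51862454 0.27280134 0.17771843] [array([0.51706236, 0.26705691]), array([0.52394501, 0.27417968])]
top lamp [146.7, 182.4, 27.2, 25.2] 0.84
top lamp [116.7, 193.6, 23.5, 19.9] 0.68
top holder [151.6, 177.3, 73.9, 38.3] 0.97
top holder [136.1, 252.2, 72.3, 36.1] 0.96
scene lamp [346.3, 149.2, 28.1, 45.4] 0.96
scene lamp [384.6, 161.0, 25.4, 32.5] 0.91
scene holder [303.2, 105.3, 72.5, 45.7] 0.91
scene holder [289.8, 168.6, 83.4, 47.6] 0.86
hub top [([330.8, 159.8], 0.62)]
hub scene [([170.1, 206.5], 0.75)]
knob_grip top [([198.2, 184.0], 0.74), ([185.7, 269.1], 0.6)]
knob_grip scene [([327.1, 110.4], 0.94), ([317.6, 174.5], 0.82)]
cup_floor top [([151.5, 270.8], 0.75), ([168.1, 198.0], 0.74)]
cup_floor scene [([350.1, 192.4], 0.92), ([356.6, 137.1], 0.6)]
clamp_tip top [([155.2, 273.5], 0.93), ([170.4, 195.0], 0.83)]
clamp_tip scene [([349.8, 180.6], 0.96), ([353.8, 124.5], 0.9)]
```

```bash
cat >> h.py <<'E'
def down(yaw): # tool down, tool y at world angle yaw
    y=np.array([np.cos(yaw),np.sin(yaw),0]);z=np.array([0,0,-1.]);return R.from_matrix(np.c_[np.cross(y,z),y,z])
def plan(p,Rt):
    s=read_state();R0=R.from_rotvec(s["tcp_rot"])
    print("tcp",np.round(s["tool_pos"],4),"q",np.round(s["q"],3))
    print("shift/50mm first",np.round(R0.inv().apply(np.array(p)-s["tool_pos"])/.05,3),"or after turn",np.round(Rt.inv().apply(np.array(p)-s["tool_pos"])/.05,3),"turn/6deg",np.round(np.degrees((R0.inv()*Rt).as_rotvec())/6,3))
E
python3 -c "
from h import *
plan([.537,.163,.23],down(.19))"
```

```text
tcp [0.2256 0.6362 0.2313] q [ 1.193  0.264  1.604 -0.     1.274 -0.037]
shift/50mm first [-9.033 -6.838  0.026] or after turn [-10.469   4.328   0.025] turn/6deg [0.    0.    9.931]
```

Call:
{"method": "apply_moves", "body": {
  "fingers": [1,1,1,1,1,1,1,1,1,1,1,1],
  "travel": [
    [-0.6,-0.45,0],
    [-0.6,-0.45,0],
    [-0.6,-0.45,0],
    [-0.6,-0.45,0],
    [-0.6,-0.45,0],
    [-0.6,-0.45,0],
    [-0.6,-0.45,0],
    [-0.6,-0.45,0],
    [-0.6,-0.45,0],
    [-0.6,-0.45,0],
    [-0.6,-0.45,0],
    [-0.6,-0.45,0]
  ],
  "rotation": [
    [0,0,0],
    [0,0,0],
    [0,0,0],
    [0,0,0],
    [0,0,0],
    [0,0,0],
    [0,0,0],
    [0,0,0],
    [0,0,0],
    [0,0,0],
    [0,0,0],
    [0,0,0]
  ],
  "newtons": 60
}}

```text
time: 3.3
tool_pos: [0.4754, 0.26, 0.2316]
tcp_rot: [0.533, 3.096, 0.001]
wrist_force: [0.4, 0.5, -0.2]
width: 1.003
grip_force: 0.0
```

Call:
{"method": "apply_moves", "body": {
  "fingers": [1,1,1,1,1,1,1,1,1,1,1],
  "travel": [
    [-0.6,-0.45,0],
    [-0.6,-0.45,0],
    [-0.6,-0.45,0],
    [0,0,0],
    [0,0,0],
    [0,0,0],
    [0,0,0],
    [0,0,0],
    [0,0,0],
    [0,0,0],
    [0,0,0]
  ],
  "rotation": [
    [0,0,1],
    [0,0,1],
    [0,0,1],
    [0,0,1],
    [0,0,1],
    [0,0,1],
    [0,0,1],
    [0,0,1],
    [0,0,1],
    [0,0,1],
    [0,0,0]
  ]
}}

```text
time: 4.4
tool_pos: [0.5266, 0.162, 0.2314]
tcp_rot: [2.01, 2.415, 0.0]
wrist_force: [-0.6, -0.2, 0.3]
width: 0.996
grip_force: 0.0
```

Run:
```python
from h import *
plan([.537,.163,.23],down(.19))
c=read_camera("wrist")
k=[proj(c,[.537,.163,.1125]),proj(c,[.52,.271,.185])];print("expected knob,tail px",np.round(k))
for n in("knob_grip","lamp","clamp_tip"):
    print(n,[(np.round(t["location"]).tolist(),round(t["p"],2)) for t in tip_of("wrist",n)[:2]])
cv2.imwrite("pics/w1.png",c["image"][:,:,::-1])
```

```text
tcp [0.5266 0.162  0.2314] q [ 0.253  0.029  1.871 -0.     1.241  0.071]
shift/50mm first [-0.018  0.208  0.028] or after turn [-0.02   0.207  0.028] turn/6deg [ 0.002  0.    -0.072]
expected knob,tail px [[270. 184.]
 [283.  21.]]
knob_grip [([267.0, 187.0], 0.65)]
lamp [([269.0, 48.0], 0.95)]
clamp_tip [([266.0, 64.0], 0.9), ([435.0, 292.0], 0.33)]
```

View pics/w1.png

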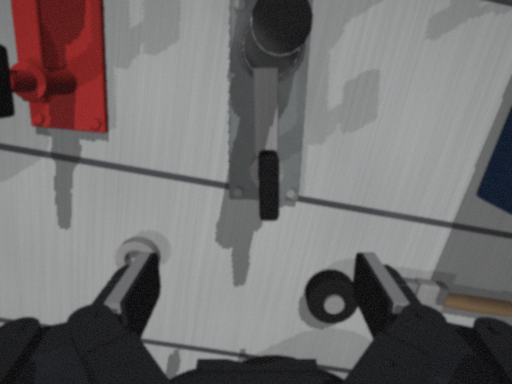

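Call:
{"method": "apply_moves", "body": {
  "fingers": [1,1,1,1,1,1,0,0,0,0,0,0],
  "travel": [
    [0,0.2,0],
    [0,0,0.6],
    [0,0,0.6],
    [0,0,0.6],
    [0,0,0.6],
    [0,0,0.3],
    [0,0,0],
    [0,0,0],
    [0,0,0],
    [0,0,0],
    [0,0,0],
    [0,0,0]
  ],
  "rotation": [
    [0,0,0],
    [0,0,0],
    [0,0,0],
    [0,0,0],
    [0,0,0],
    [0,0,0],
    [0,0,0],
    [0,0,0],
    [0,0,0],
    [0,0,0],
    [0,0,0],
    [0,0,0]
  ],
  "newtons": 40
}}

```text
time: 5.8
tool_pos: [0.5361, 0.1639, 0.0979]
tcp_rot: [-2.009, -2.415, 0.001]
wrist_force: [-3.8, -1.1, 6.6]
width: 0.185
grip_force: 40.1
```

Call:
{"method": "apply_moves", "body": {
  "fingers": [0,0,0,0],
  "travel": [
    [0,0,0],
    [0,0,0],
    [0,0,0],
    [0,0,0]
  ],
  "rotation": [
    [0,0,0],
    [0,0,0],
    [0,0,0],
    [0,0,0]
  ]
}}

```text
time: 6.2
tool_pos: [0.5361, 0.1639, 0.0979]
tcp_rot: [-2.009, -2.415, 0.0]
wrist_force: [-4.2, -0.2, 6.4]
width: 0.183
grip_force: 40.1
```

Call:
{"method": "apply_moves", "body": {
  "fingers": [0,0,0,0,0,0,0,0,0,0,0,0],
  "travel": [
    [0,0,0],
    [0,0,0],
    [0,0,0],
    [0,0,0],
    [0,0,0],
    [0,0,0],
    [0,0,0],
    [0,0,0],
    [0,0,0],
    [0,0,0],
    [0,0,0],
    [0,0,0]
  ],
  "rotation": [
    [0,0,-0.7],
    [0,0,-0.7],
    [0,0,-0.7],
    [0,0,-0.7],
    [0,0,-0.7],
    [0,0,-0.7],
    [0,0,-0.7],
    [0,0,-0.7],
    [0,0,-0.7],
    [0,0,-0.7],
    [0,0,-0.7],
    [0,0,-0.7]
  ]
}}

```text
time: 7.4
tool_pos: [0.5355, 0.1634, 0.0979]
tcp_rot: [-0.785, -3.04, 0.002]
wrist_force: [-5.8, -2.5, 9.1]
width: 0.176
grip_force: 40.2
```

Call:
{"method": "apply_moves", "body": {
  "fingers": [0,0,0,0,0,0,0,0,0,0],
  "travel": [
    [0,0,0],
    [0,0,0],
    [0,0,0],
    [0,0,0],
    [0,0,0],
    [0,0,0],
    [0,0,0],
    [0,0,0],
    [0,0,0],
    [0,0,0]
  ],
  "rotation": [
    [0,0,-0.7],
    [0,0,-0.7],
    [0,0,-0.7],
    [0,0,-0.7],
    [0,0,-0.7],
    [0,0,-0.7],
    [0,0,-0.7],
    [0,0,-0.7],
    [0,0,-0.5],
    [0,0,0]
  ]
}}

```text
time: 8.4
tool_pos: [0.5354, 0.1628, 0.0979]
tcp_rot: [0.207, -3.133, 0.003]
wrist_force: [-7.4, -4.3, 8.9]
width: 0.178
grip_force: 40.6
```

Call:
{"method": "apply_moves", "body": {
  "fingers": [1,1,1,1,1,1,1,1,1,1,1,1],
  "travel": [
    [0,0,0],
    [0,0,0],
    [0,0,0],
    [0,0,0],
    [0,0,0],
    [0,0,-0.5],
    [0,0,-0.6],
    [0,0,-0.6],
    [0,0,-0.6],
    [0,0,-0.6],
    [0,0,0],
    [0,0,0]
  ],
  "rotation": [
    [0,0,0],
    [0,0,0],
    [0,0,0],
    [0,0,0],
    [0,0,0],
    [0,0,0],
    [0,0,0],
    [0,0,0],
    [0,0,0],
    [0,0,0],
    [0,0,0],
    [0,0,0]
  ]
}}

```text
time: 9.6
tool_pos: [0.537, 0.164, 0.2421]
tcp_rot: [-0.205, 3.133, 0.001]
wrist_force: [-1.1, 0.3, 0.7]
width: 0.999
grip_force: 0.0
```

Run:
```python
from h import *
plan([.52,.271,.26],down(.19))
for n in("wrist","scene"):
    c=read_camera(n);i=c["image"][:,:,::-1]
    cv2.imwrite(f"pics/{n}2.png",i if n=="wrist" else cv2.resize(i[100:260,250:450],None,fx=3,fy=3))
    print(n,"expected tail,lens",np.round(proj(c,[.52,.271,.185])),np.round(proj(c,[.52,.271,.01])))
    for k in("clamp_tip","knob_grip","lamp","cup_floor"):
        print(k,[(np.round(t["location"]).tolist(),round(t["p"],2),np.round(atz(c,t["location"],{"clamp_tip":.06,"knob_grip":.1125}.get(k,.01))[:2],3).tolist()) for t in tip_of(n,k)[:3]])
```

```text
tcp [0.537  0.164  0.2421] q [ 0.252  0.042  1.838  0.     1.26  -1.449]
shift/50mm first [ 0.058  2.165 -0.357] or after turn [ 2.165  0.071 -0.357] turn/6deg [1.6000e-02 1.4000e-02 1.4432e+01]
wrist expected tail,lens [426. 208.] [352. 153.]
clamp_tip [([255.0, 61.0], 0.84, [0.441, 0.15])]
knob_grip [([253.0, 181.0], 0.95, [0.538, 0.161])]
lamp [([449.0, 141.0], 0.97, [0.493, 0.376]), ([352.0, 149.0], 0.61, [0.516, 0.27])]
cup_floor [([353.0, 153.0], 0.74, [0.521, 0.273])]
scene expected tail,lens [364. 154.] [350. 194.]
clamp_tip [([303.0, 156.0], 0.9, [0.43, 0.145]), ([353.0, 121.0], 0.58, [0.3, 0.297])]
knob_grip [([315.0, 176.0], 0.84, [0.535, 0.161]), ([326.0, 114.0], 0.6, [0.324, 0.208]), ([254.0, 162.0], 0.17, [0.493, 0.009])]
lamp [([353.0, 195.0], 0.67, [0.525, 0.279]), ([388.0, 189.0], 0.57, [0.503, 0.378])]
cup_floor [([356.0, 139.0], 0.61, [0.323, 0.313]), ([349.0, 190.0], 0.57, [0.509, 0.271])]
```

View pics/wrist2.png

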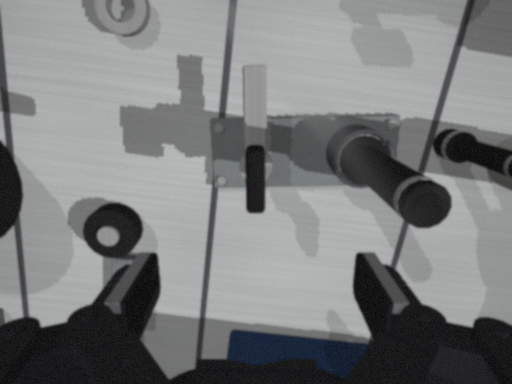

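View pics/scene2.png

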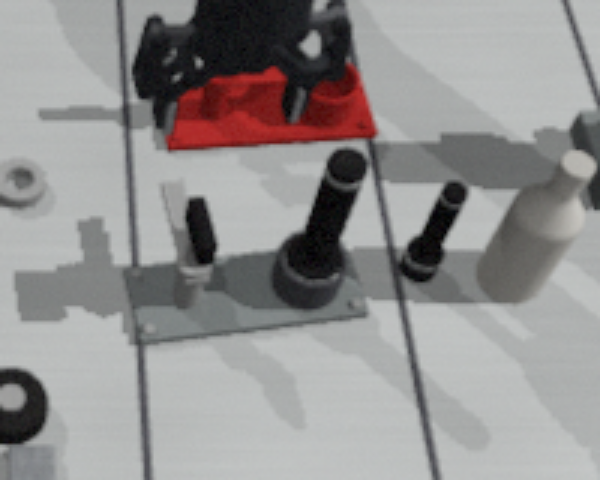

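The clamp arm now points along the holder's −x (wrist tip at (255,61)). The lamp still stands in its cup, with its tail at (428,204), and I predicted (426,208). Next I'll check the wrist ranges for the tilted pose.

Run:
```python
from h import *
s=read_state();q=s["q"]
c=read_camera("wrist");print("tail",atz(c,(428,204),.185))
def rest(q1,q23,Rt): return (R.from_euler("ZY",[q1,q23]).inv()*Rt)
Rn=R.from_rotvec(s["tcp_rot"])
for Q,rv in((q,s["tcp_rot"]),(np.array([1.193,.264,1.604,0,1.274,-.037]),[-.533,-3.096,.003]),):
    print("zyz",np.round(rest(Q[0],Q[1]+Q[2],R.from_rotvec(rv)).as_euler("ZYZ"),3),Q[3:])
hub=np.array([.61,-.197,.1])
y0=Rn.as_matrix()[:,1];print("tool y",y0)
for sg in(1,-1):   # tilt about tool x
    for ang in(45,-45):
        Rt=Rn*R.from_euler("x",ang,degrees=True);ax=-Rt.as_matrix()[:,2]
        tcp=hub+ax*(.12+.112);w=tcp+ax*.2;q1=np.arctan2(w[1],w[0])
        print(ang,np.round(tcp,3),"wrist",np.round(w,3),[np.round(rest(q1,a,Rt).as_euler("ZYZ"),2) for a in(1.8,2.0)])
    break
```

```text
tail [0.5159366  0.27031334 0.185     ]
zyz [0.    1.26  0.122] [ 2.93251432e-05  1.26015990e+00 -1.44920388e+00]
zyz [-0.     1.275  1.534] [ 0.     1.274 -0.037]
tool y [-1.30056560e-01  9.91506574e-01 -7.33477833e-05]
45 [ 0.589 -0.034  0.264] wrist [0.571 0.106 0.405] [array([-0.79,  1.45,  0.2 ]), array([-0.82,  1.31,  0.35])]
-45 [ 0.631 -0.36   0.264] wrist [ 0.65  -0.5    0.405] [array([ 0.56,  1.9 , -0.75]), array([ 0.53,  1.73, -0.86])]
```

Call:
{"method": "apply_moves", "body": {
  "fingers": [1,1,1,1,1,1,1,1,1,1,1,1],
  "travel": [
    [0.1,0,-0.3],
    [0,0.54,0],
    [0,0.54,0],
    [0,0.54,0],
    [0,0.54,0],
    [0,0,0],
    [0,0,0.5],
    [0,0,0.5],
    [0,0,0.5],
    [0,0,0.5],
    [0,0,0.4],
    [0,0,0.3]
  ],
  "rotation": [
    [0,0,0],
    [0,0,0],
    [0,0,0],
    [0,0,0],
    [0,0,0],
    [0,0,0],
    [0,0,0],
    [0,0,0],
    [0,0,0],
    [0,0,0],
    [0,0,0],
    [0,0,0]
  ]
}}

```text
time: 11.35
tool_pos: [0.5171, 0.2694, 0.1206]
tcp_rot: [0.204, -3.134, 0.001]
wrist_force: [0.4, -0.4, 0.2]
width: 0.999
grip_force: 0.0
```

Call:
{"method": "apply_moves", "body": {
  "fingers": [0,0,0,0,0,0,0,0,0,0],
  "travel": [
    [0,0,0],
    [0,0,0],
    [0,0,0],
    [0,0,0],
    [0,0,0],
    [0,0,0],
    [0,0,0],
    [0,0,0],
    [0,0,0],
    [0,0,0]
  ],
  "rotation": [
    [0,0,0],
    [0,0,0],
    [0,0,0],
    [0,0,0],
    [0,0,0],
    [0,0,0],
    [0,0,0],
    [0,0,0],
    [0,0,0],
    [0,0,0]
  ],
  "newtons": 90
}}

```text
time: 12.35
tool_pos: [0.5189, 0.2713, 0.1234]
tcp_rot: [-0.205, 3.131, 0.003]
wrist_force: [0.1, 1.3, 6.1]
width: 0.355
grip_force: 87.9
```

Call:
{"method": "apply_moves", "body": {
  "fingers": [0,0,0,0,0,0,0,0,0,0,0,0],
  "travel": [
    [0,0,-0.15],
    [0,0,-0.3],
    [0,0,-0.3],
    [0,0,-0.35],
    [0,0,-0.4],
    [0,0,-0.4],
    [0,0,-0.4],
    [0,0,-0.4],
    [0,0,-0.4],
    [0,0,-0.3],
    [0,0,-0.2],
    [0,0,0]
  ],
  "rotation": [
    [0,0,0],
    [0,0,0],
    [0,0,0],
    [0,0,0],
    [0,0,0],
    [0,0,0],
    [0,0,0],
    [0,0,0],
    [0,0,0],
    [0,0,0],
    [0,0,0],
    [0,0,0]
  ]
}}

```text
time: 13.55
tool_pos: [0.5181, 0.2705, 0.3035]
tcp_rot: [-0.205, 3.132, 0.002]
wrist_force: [0.3, 0.4, -1.9]
width: 0.353
grip_force: 88.1
```

Run:
```python
from h import *
s=read_state();print(s["wrist_force"],s["grip_force"],s["width"])
hub=np.array([.61,-.197,.1])
Rn=R.from_rotvec(s["tcp_rot"]);Rt=Rn*R.from_euler("x",45,degrees=True);ax=-Rt.as_matrix()[:,2]
t=hub+ax*(.12+.1135);print(t)
plan(t+[0,0,.04],Rt)
for n in("top","scene"):
    c=read_camera(n);lens=s["tool_pos"]-[0,0,.1135]
    print(n,"exp lens",np.round(proj(c,lens)),[(np.round(x["location"]).tolist(),round(x["p"],2)) for x in tip_of(n,"lens")[:3]])
    print("hub",[(x["location"],x["p"],atz(c,x["location"],.1)) for x in tip_of(n,"hub")[:2]])
    cv2.imwrite(f"pics/{n}3.png",c["image"][:,:,::-1])
a=cv2.imread("pics/scene3.png");cv2.imwrite("pics/s3c.png",cv2.resize(a[60:260,100:360],None,fx=3,fy=3))
```

```text
[ 0.28792085  0.41771855 -1.94473009] 88.14528465270996 0.35330264747016593
[ 0.58805645 -0.03348754  0.26524045]
tcp [0.5181 0.2705 0.3035] q [ 0.439  0.054  1.713 -0.     1.371 -1.262]
shift/50mm first [-0.596 -6.211 -0.038] or after turn [-0.596 -4.418  4.365] turn/6deg [ 7.5  0.  -0. ]
top exp lens [152. 190.] [([148.0, 188.0], 0.8)]
hub [([330.7, 161.3], 0.7, array([ 0.60770651, -0.1931961 ,  0.1       ])), ([167.4, 197.3], 0.15, array([0.51030993, 0.25293758, 0.1       ]))]
scene exp lens [365. 152.] [([388.0, 190.0], 0.89), ([365.0, 153.0], 0.7)]
hub [([168.3, 206.4], 0.81, array([ 0.61827714, -0.1989272 ,  0.1       ]))]
```

View pics/s3c.png

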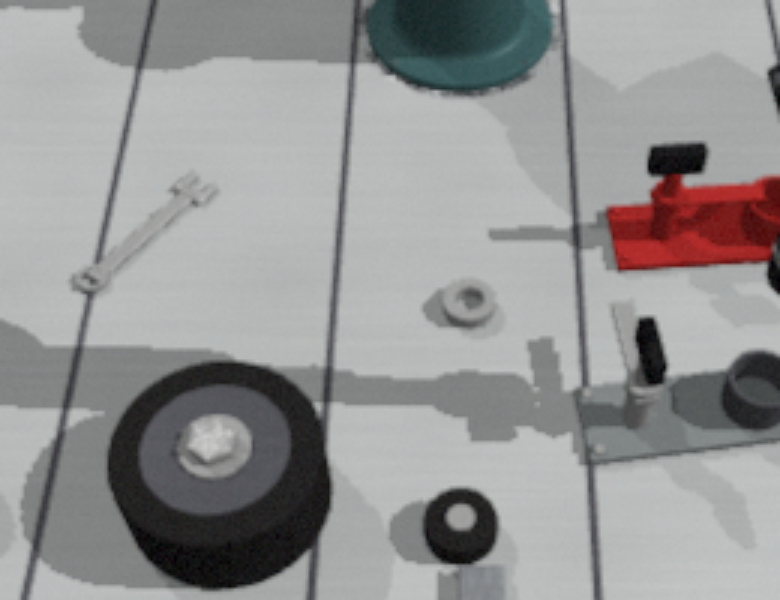

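Call:
{"method": "apply_moves", "body": {
  "fingers": [0,0,0,0,0,0,0,0,0,0,0,0],
  "travel": [
    [-0.02,-0.3,0],
    [-0.06,-0.6,0],
    [-0.06,-0.6,0],
    [-0.06,-0.6,0],
    [-0.06,-0.6,0],
    [-0.06,-0.6,0],
    [-0.06,-0.6,0],
    [-0.06,-0.6,0],
    [-0.06,-0.6,0],
    [-0.06,-0.6,0],
    [-0.04,-0.5,0],
    [0,0,0]
  ],
  "rotation": [
    [0,0,0],
    [0,0,0],
    [0,0,0],
    [0,0,0],
    [0,0,0],
    [0,0,0],
    [0,0,0],
    [0,0,0],
    [0,0,0],
    [0,0,0],
    [0,0,0],
    [0,0,0]
  ]
}}

```text
time: 15.05
tool_pos: [0.5875, -0.0372, 0.3007]
tcp_rot: [0.199, -3.134, 0.003]
wrist_force: [-0.2, 0.6, -1.4]
width: 0.354
grip_force: 88.0
```

Call:
{"method": "apply_moves", "body": {
  "fingers": [0,0,0,0,0,0,0,0,0,0,0,0],
  "travel": [
    [0,0,0],
    [0,0,0],
    [0,0,0],
    [0,0,0],
    [0,0,0],
    [0,0,0],
    [0,0,0],
    [0,0,0],
    [0,0,0],
    [0,0,0],
    [0,0,0],
    [0,0,0]
  ],
  "rotation": [
    [0.7,0,0],
    [0.7,0,0],
    [0.7,0,0],
    [0.7,0,0],
    [0.7,0,0],
    [0.7,0,0],
    [0.7,0,0],
    [0.7,0,0],
    [0.7,0,0],
    [0.7,0,0],
    [0.5,0,0],
    [0,0,0]
  ]
}}

```text
time: 16.25
tool_pos: [0.5864, -0.0319, 0.2989]
tcp_rot: [-0.191, 2.854, -1.181]
wrist_force: [1.4, 0.1, -2.1]
width: 0.357
grip_force: 88.2
```

Run:
```python
from h import *
s=read_state();print(s["wrist_force"],s["torque"],s["width"],s["grip_force"])
hub=np.array([.611,-.197,.1])
Rn=R.from_rotvec(s["tcp_rot"]);ax=-Rn.as_matrix()[:,2];print("axis",ax,np.degrees(np.arccos(ax[2])))
plan(hub+ax*(.12+.1135),Rn)
lens=s["tool_pos"]-ax*.1135;tail=lens+ax*.175
for n in("top","scene"):
    c=read_camera(n)
    print(n,"exp lens/tail/beam",[np.round(proj(c,p)).tolist() for p in(lens,tail,lens-ax*.12)],[(np.round(x["location"]).tolist(),round(x["p"],2)) for x in tip_of(n,"lens")[:3]+tip_of(n,"beam")[:2]])
    cv2.imwrite(f"pics/{n}4.png",c["image"][:,:,::-1])
a=cv2.imread("pics/scene4.png");cv2.imwrite("pics/s4c.png",cv2.resize(a[80:280,100:360],None,fx=3,fy=3))
```

```text
[ 1.40610354  0.07738905 -2.09785653] [ 0.72698176  0.11257829 -0.02127101] 0.35711310725424955 88.21539044380188
axis [-0.09023522  0.70079865  0.70762904] 44.95766689634201
tcp [ 0.5864 -0.0319  0.2989] q [ 0.322  0.136  1.82  -0.776  1.431 -1.169]
shift/50mm first [-0.069  0.449  0.502] or after turn [-0.069  0.449  0.502] turn/6deg [0. 0. 0.]
top exp lens/tail/beam [[305.0, 156.0], [254.0, 150.0], [334.0, 159.0]] [([200.0, 186.0], 0.39)]
scene exp lens/tail/beam [[200.0, 171.0], [256.0, 127.0], [168.0, 195.0]] [([204.0, 171.0], 0.89), ([254.0, 162.0], 0.29)]
```

View pics/s4c.png

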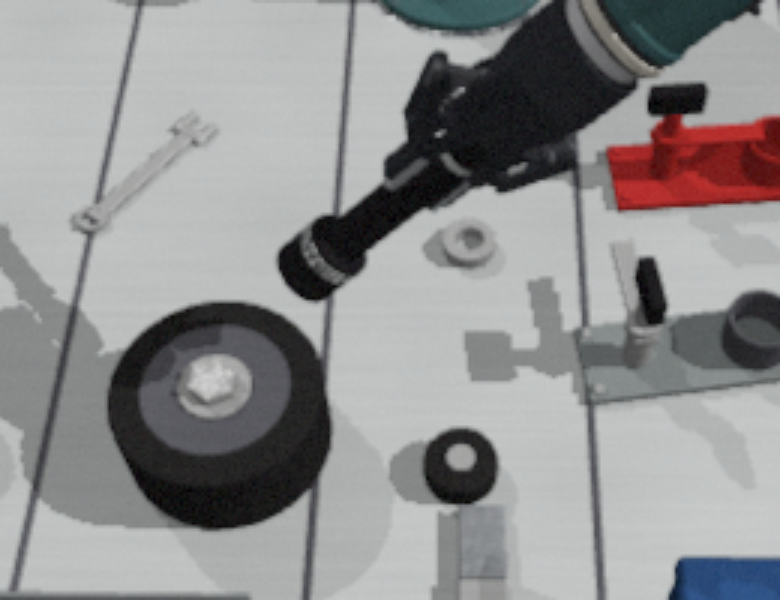

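The lamp is held tilted. Its lens is at about (200,172), as predicted, and it points at the nut at (170,207). One final shift remains.

Call:
{"method": "apply_moves", "body": {
  "fingers": [0,0,0,0,0,0,0,0,0,0],
  "travel": [
    [-0.01,0.09,0.1],
    [-0.02,0.12,0.13],
    [-0.02,0.12,0.13],
    [-0.02,0.12,0.14],
    [0,0,0],
    [0,0,0],
    [0,0,0],
    [0,0,0],
    [0,0,0],
    [0,0,0]
  ],
  "rotation": [
    [0,0,0],
    [0,0,0],
    [0,0,0],
    [0,0,0],
    [0,0,0],
    [0,0,0],
    [0,0,0],
    [0,0,0],
    [0,0,0],
    [0,0,0]
  ]
}}

```text
time: 17.55
tool_pos: [0.5913, -0.0344, 0.2681]
tcp_rot: [-0.186, 2.851, -1.181]
wrist_force: [0.3, 0.4, -2.2]
width: 0.358
grip_force: 88.2
```

Run:
```python
from h import *
s=read_state();Rn=R.from_rotvec(s["tcp_rot"]);ax=-Rn.as_matrix()[:,2]
lens=s["tool_pos"]-ax*.1135;print("lens",lens,"beam",lens-ax*.12,np.degrees(np.arccos(ax[2])),s["wrist_force"],s["grip_force"],abs(s["joint_vel"]).max())
hub=np.array([.611,-.197,.1])
plan(hub+ax*(.12+.1135),Rn)
L={}
for n in("scene","top"):
    c=read_camera(n);m=regions_of(n,"lamp")[:3]
    print(n,"exp lens/tail",np.round(proj(c,lens)),np.round(proj(c,lens+ax*.175)),[(np.round(x["location"]).tolist(),round(x["p"],2)) for x in tip_of(n,"lens")[:2]+tip_of(n,"hub")[:2]])
    i=c["image"][:,:,::-1].copy();i=cv2.resize(i,None,fx=3,fy=3)
    for p,col in((lens,(0,0,255)),(lens-ax*.12,(0,255,0)),(hub,(255,0,0)),(lens+ax*.045,(0,255,255))):
        cv2.circle(i,tuple(int(v) for v in proj(c,p)*3+1),3,col,-1)
    L[n]=i
a=L["scene"][390:690,420:820];b=L["top"][330:630,780:1180]
cv2.imwrite("pics/f.png",np.hstack([a,b]))
```

```text
lens [ 0.60182741 -0.11392647  0.18779982] beam [ 0.61292303 -0.19804182  0.1029382 ] 44.99405213276756 [ 0.29788143  0.39145057 -2.15593014] 88.19000959396362 0.003987841523936659
tcp [ 0.5913 -0.0344  0.2681] q [ 0.317  0.167  1.845 -0.785  1.386 -1.129]
shift/50mm first [0.035 0.06  0.023] or after turn [0.035 0.06  0.023] turn/6deg [0. 0. 0.]
scene exp lens/tail [200. 180.] [254. 140.] [([387.0, 188.0], 0.81), ([201.0, 180.0], 0.62), ([170.0, 209.0], 0.77)]
top exp lens/tail [305. 156.] [255. 151.] [([303.0, 159.0], 0.72), ([332.0, 161.0], 0.82)]
```

View pics/f.png

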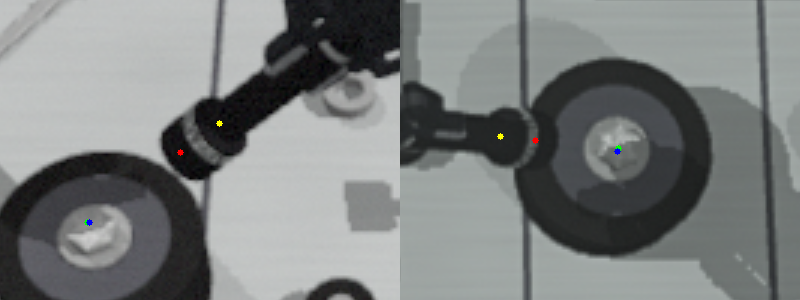

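Both views show the lens clear of the wheel and the beam point within a few mm of the nut centre. A small trim towards it, then I'll hand in.

Call:
{"method": "apply_moves", "body": {
  "fingers": [0,0,0,0,0,0,0,0],
  "travel": [
    [-0.03,0.05,0.02],
    [0,0,0],
    [0,0,0],
    [0,0,0],
    [0,0,0],
    [0,0,0],
    [0,0,0],
    [0,0,0]
  ],
  "rotation": [
    [0,0,0],
    [0,0,0],
    [0,0,0],
    [0,0,0],
    [0,0,0],
    [0,0,0],
    [0,0,0],
    [0,0,0]
  ]
}}

```text
time: 18.75
tool_pos: [0.5925, -0.0332, 0.2653]
tcp_rot: [-0.186, 2.851, -1.181]
wrist_force: [-0.8, 0.3, -3.3]
width: 0.354
grip_force: 88.2
```

```bash
python3 -c "
from h import *
s=read_state();print(s['tool_pos'],s['grip_force'],abs(s['joint_vel']).max());print(finish_job())"
```

```text
[ 0.59254654 -0.03321365  0.2652523 ] 88.2055127620697 0.003982875566199573
the job is handed in; nothing more can be done
None
```

I handed the job in at about 19 s, with the clamp turned open about a quarter turn and the lamp held steady at 45°, its lens about 12 cm from the hub nut and its aim within a few mm of centre; no verdict came back.

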